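# Put the bench scrapers back in their slotted blocks

## Task

The narrow scraper has been left in the wide scraper's slotted block: put it in its own block, the empty one with the short slot, and put the wide scraper, now leaning in the rinse jar, into its own block with the long slot. Lower each one gently, blade down, until it stands upright and fully home in the slot, and let go, without ramming or dropping it. Leave the middle scraper in its block and do not disturb or knock over anything else on the bench.

Things in the scene. Friction and masses are not known exactly. Their poses are not given: they have to be found in the camera images.
- narrow_scraper: flat scraper, 190 long: steel blade 30 wide, 4 thick, 105 long; straight blue handle 26 wide, 18 thick, 85 long (same on all three). Origin: middle of the blade's bottom edge; x along blade width, y thickness, z up the handle. At first it stands loosely in the slot of the wide block, which is much too long for it.
- wide_scraper: flat scraper, 190 long: steel blade 60 wide, 4 thick, 105 long; straight blue handle 26 wide, 18 thick, 85 long (same on all three). Origin: middle of the blade's bottom edge; x along blade width, y thickness, z up the handle. At first it leans about 16 degrees, flat side against the rim, in the steel jar.
- mid_scraper: flat scraper, 190 long: steel blade 45 wide, 4 thick, 105 long; straight blue handle 26 wide, 18 thick, 85 long (same on all three). Origin: middle of the blade's bottom edge; x along blade width, y thickness, z up the handle. It stands home in its own block and stays there.
- narrow_block: white block fixed to the bench, 76 (x) by 60 (y) by 85 high, one slot open at the top: 36 long (x), 9 wide (y), 75 deep (floor 10 above the bench), mouth bevelled 3. Origin: centre of its underside, below the slot's centre. Empty at first; the narrow scraper's own block.
- wide_block: white block fixed to the bench, 106 (x) by 60 (y) by 85 high, one slot open at the top: 66 long (x), 9 wide (y), 75 deep (floor 10 above the bench), mouth bevelled 3. Origin: centre of its underside, below the slot's centre. The wide scraper's own block; at first the narrow scraper stands in it.
- mid_block: white block fixed to the bench, 91 (x) by 60 (y) by 85 high, one slot open at the top: 51 long (x), 9 wide (y), 75 deep (floor 10 above the bench), mouth bevelled 3. Origin: centre of its underside, below the slot's centre. Holds the middle scraper.
- jar: rectangular stainless rinse jar fixed to the bench, outside 78 (x) by 38 (y) by 97 high, walls 4, inner floor 5 above the bench, foot plate 106 by 56; open at the top. Origin: centre of its underside. The wide scraper leans towards its -y side
- reagent_bottle: dark brown bottle, diameter 60, height 170, standing; bystander. Origin: centre of its underside
- pump_bottle: white pump bottle, diameter 64, height 172, spout reaching 37 from its axis along x; bystander. Origin: centre of its underside
- amber_jar: amber jar, diameter 68, height 120; bystander. Origin: centre of its underside
- white_bottle: white bottle, diameter 64, height 150; bystander. Origin: centre of its underside
- beaker: glass beaker, diameter 66, height 85; bystander. Origin: centre of its underside
- tip_box: grey box with clear top, 80 (x) by 120 (y) by 62 high, fixed; bystander. Origin: centre of its underside
- tube_rack: white rack with tubes, 220 (x) by 70 (y) by 116 high, fixed; bystander. Origin: centre of its underside
- mouse: grey computer mouse, 105 (x) by 62 by 30 high; bystander. Origin: centre of its underside

How it is judged:
By the outcome, as a careful person would: the job done as asked, in the order asked, and still so for the second after the job is handed in, with the robot touching nothing.
It also fails if it takes over 72 s, if anything falls off the work surface, if the arm or the gripper's body presses on something with over 40 N, if the wrist force passes 120 N, or if a joint passes its speed limit or range.

## Robot

A 6-joint arm with a two-finger parallel gripper is mounted at the origin on the work surface. World frame = base frame: x ahead of the robot, y to its left, z up, the work surface at z = 0. Lengths are in m, angles in rad, forces in N, time in s.
With the tool pointing down it reaches from about 0.275 to 0.825 m from the base axis. Payload 5.2 kg.
Tool frame: the origin (TCP) lies at the very end of the fingers, on their centre line; the grasp point (between the pads) lies 19 mm behind it (bot.grip_depth is the distance from the TCP to the grasp point, in m); z points along the fingers, y is the direction in which the jaws open and shut (so a half turn about z gives the same grasp; the last joint's range is limited). The gripper opens to 93 mm and grips with 3 to 60 N. Pads are 15 mm wide; open, the fingers measure 128 mm over their backs; the gripper's body (75 mm by 188 mm) begins 65 mm behind the grasp point.
Start: joints at [1.023, 0.259, 1.535, -0, 1.348, -0.203], TCP at [0.186, 0.518, 0.219] pointing down, gripper open.
Joint ranges: [-3.14, 3.14], [-0.91, 2.08], [0.19, 2.58], [-1.22, 4.36], [0.22, 2.71], [-3.12, 3.12]. Speed limits (rad/s): [2.57, 2.57, 3.14, 3.14, 3.14, 3.14].

## Interface

Orientations are given as [roll, pitch, yaw] about the fixed x, y, z axes, in that order (R = Rz(yaw) Ry(pitch) Rx(roll)).
In Python, from rig import bot gives the robot as it stands. The module is installed in compiled form; this text tells all that it offers.
- The arm moves only by the shell command python3 -m crank 'ROWS'. ROWS is JSON, a list of rows, each an object with "translation": the shift along the world's x, y, z in m, a list of three; "turn": the turn, a rotation vector about the world's x, y, z in rad, a list of three; "claw": the finger opening in m, from 0 to 0.093. A call has 1 to 20 rows; each row is the pose to reach, as a shift and turn from the pose measured when the call began; what a row does not reach only later rows make up. A row lasts 1/10 s, in which the tool goes at most 50 mm and 8.59 degrees, less where a joint would pass 70% of its speed; a pose out of reach is approached as far as the arm can. A call with a gripper value outside its range is refused whole. The fingers move at their own pace and stop on an object; the grip force is fixed at half the most. Time passes only in rows, so rows that repeat a pose let the fingers close. It gives the time, the measured TCP pose, the force and the opening at its end, in the units of the state.
- bot.state(): the state, without advancing time (a new reading comes with each control period).
- bot.camera(name): name is "scene" or "side" or "wrist"; returns the picture (480x640x3 uint8, red, green, blue); there is no depth.
- bot.calibration(name): a dict with "camera_matrix" (3x3 intrinsics, pixels), "R" (3x3) and "t" (3): a world point X has camera coordinates R X + t; the wrist camera has in their place "tool_from_camera" (4x4, takes a point from camera to tool coordinates, whose origin is the TCP and whose axes are the flange's). Camera axes: x right, y down, z forward; pixel columns grow to the right and rows downward; lengths in m; the calibration is good to about 2 mm. The wrist camera is an equidistant fisheye: a pixel r from the principal point sees the ray r / f radians off the axis. A picture is of the moment at which its call begins: read the wrist's pose just before it. calibration takes no time and is no camera call.
- bot.hand_in(): hands the job in, once; it reports no verdict.
The state is a dict: "t": time; "qpos": joint angles; "qvel": joint speeds; "effort": joint torques, N m; "tcp_pos": TCP position; "orientation": TCP orientation; "wrist_force": force on the tool from outside, world axes, zero at the start; "moment": the same for the moment, N m; "width": opening from 0.0 (shut) to 1.0 (fully open).
Only numpy, scipy, OpenCV 4.12 (cv2) and the standard library are available. Lean on these libraries where they do the work, as an engineer would, in place of code of your own. Each camera call takes 0.05 s, during which the arm holds its last target. There are 200 camera calls.

## Working session

There is one attempt and no reset: what is moved stays moved. The work goes in short steps, Python scripts to look and compute and a shell command to move; the robot and the scene stay as the last step left them, time stands still between calls to the robot, and variables do not carry over. Pictures are saved under pics/ and viewed, about 8 in all and at most 12, crops included, and the job is handed in when it is done.

```bash
mkdir -p pics; python3 - <<'E'
from rig import bot
import cv2,numpy as np
s=bot.state();print(s)
for n in("scene","side","wrist"):
    cv2.imwrite(f"pics/{n}0.png",bot.camera(n)[:,:,::-1])
    c=bot.calibration(n);print(n,{k:np.round(v,4).tolist() if not isinstance(v,str) else v for k,v in c.items()})
E
```

```text
{'t': 0.0, 'qpos': array([ 1.02320172e+00,  2.59333238e-01,  1.53605760e+00, -1.72159019e-05,
        1.34798672e+00, -2.02784278e-01]), 'qvel': array([ 0.00091006,  0.00095406, -0.0002382 ,  0.00021863, -0.00061247,
        0.00060364]), 'effort': array([-5.14493877e-04, -4.37328422e+01, -2.83993006e+01,  7.16092321e-02,
        4.17705509e-02, -1.48160752e-04]), 'tcp_pos': array([0.18560229, 0.51717077, 0.21783318]), 'orientation': array([-3.13984094e+00, -3.43035272e-04,  2.79678585e+00]), 'wrist_force': array([-0.04132571,  0.15383376,  0.27645636]), 'moment': array([ 0.05390155,  0.00056033, -0.01208615]), 'width': 0.997833821864084}
scene {'camera_matrix': [[452.1269, 0.0, 320.9536], [0.0, 452.1269, 242.2645], [0.0, 0.0, 1.0]], 'R': [[0.8397, 0.543, -0.0063], [0.4198, -0.6564, -0.6268], [-0.3445, 0.5237, -0.7792]], 't': [-0.5018, -0.1903, 1.4489]}
side {'camera_matrix': [[477.856, 0.0, 323.1601], [0.0, 477.856, 245.9934], [0.0, 0.0, 1.0]], 'R': [[0.8167, -0.577, 0.0085], [-0.3242, -0.471, -0.8204], [0.4773, 0.6673, -0.5717]], 't': [-0.4655, 0.2326, 0.9939]}
wrist {'camera_matrix': [[371.6483, 0.0, 320.7687], [0.0, 371.6483, 237.979], [0.0, 0.0, 1.0]], 'tool_from_camera': [[-0.0, -0.9618, -0.2736, 0.0754], [1.0, -0.0001, 0.0002, -0.0012], [-0.0002, -0.2736, 0.9618, -0.1642], [0.0, 0.0, 0.0, 1.0]]}
```

View pics/scene0.png

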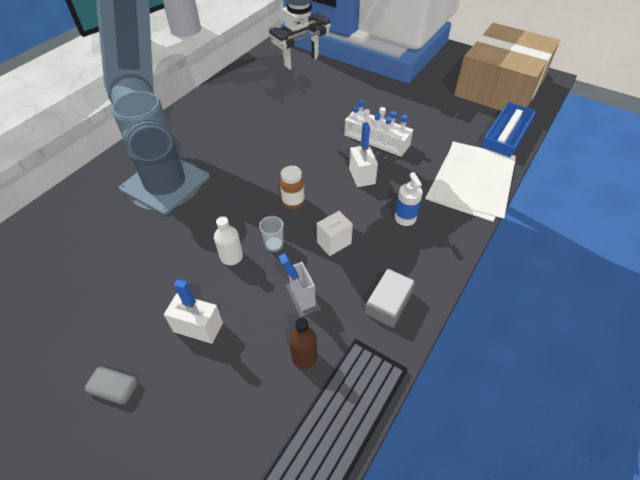

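View pics/side0.png

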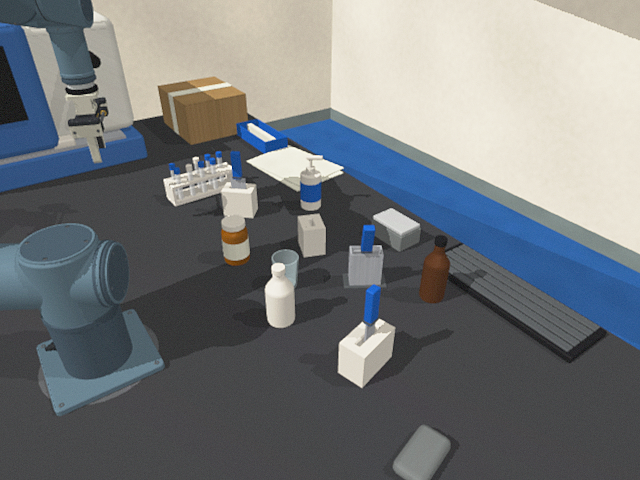

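View pics/wrist0.png

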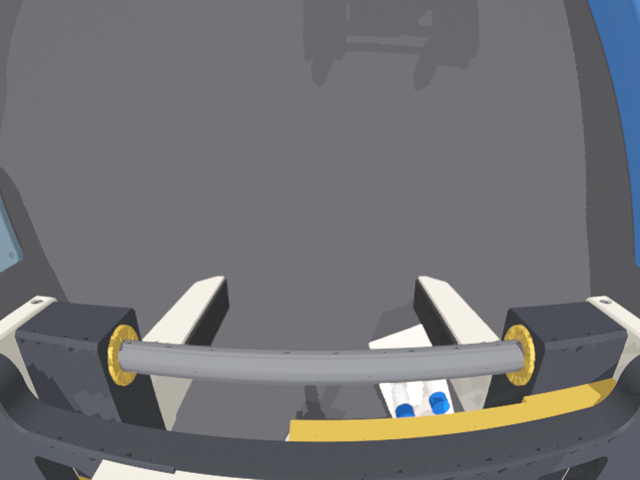

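The scene view shows the wide block with the narrow scraper at about (193,318), the empty narrow block at (334,233), the jar with the wide scraper at (302,290) and the mid block at (363,165). The side view has the same items at (366,350), (312,235), (366,262) and (240,198). The wrist view shows only the tube rack. Next I'll make one composite of enlarged crops.

```bash
cat > h.py <<'E'
from rig import bot
import cv2,numpy as np
from scipy.spatial.transform import Rotation as Rn
def ray(n,u,v):
    c=bot.calibration(n);d=np.linalg.solve(c["camera_matrix"],[u,v,1.]);R=np.array(c["R"]);return -R.T@c["t"],R.T@d
def atz(n,u,v,z):
    o,d=ray(n,u,v);return o+d*(z-o[2])/d[2]
def tri(p,q):
    o1,d1=ray("scene",*p);o2,d2=ray("side",*q)
    A=np.c_[d1,-d2];s=np.linalg.lstsq(A,o2-o1,rcond=None)[0]
    a,b=o1+d1*s[0],o2+d2*s[1];return (a+b)/2,np.linalg.norm(a-b)
def proj(n,X):
    c=bot.calibration(n);p=c["camera_matrix"]@(np.array(c["R"])@X+c["t"]);return p[:2]/p[2]
def tool(s): 
    T=np.eye(4);T[:3,:3]=Rn.from_euler("xyz",s["orientation"]).as_matrix();T[:3,3]=s["tcp_pos"];return T
def wcam(s): return tool(s)@np.array(bot.calibration("wrist")["tool_from_camera"])
def watz(s,u,v,z):
    T=wcam(s);K=np.array(bot.calibration("wrist")["camera_matrix"]);d=np.array([u-K[0,2],v-K[1,2]]);r=np.hypot(*d);th=r/K[0,0]
    w=T[:3,:3]@np.r_[d/r*np.sin(th),np.cos(th)];return T[:3,3]+w*(z-T[2,3])/w[2]
def wproj(s,X):
    K=np.array(bot.calibration("wrist")["camera_matrix"]);p=(np.linalg.inv(wcam(s))@np.r_[X,1])[:3];r=np.hypot(p[0],p[1]);th=np.arctan2(r,p[2]);return K[:2,2]+K[0,0]*th*p[:2]/r
E
python3 - <<'E'
from h import *
for n,p,q,z in(("wide",(193,318),(366,350),.045),("narrow",(334,233),(312,235),.045),("jar",(303,290),(366,262),.05),("mid",(363,165),(240,198),.045)):
    print(n,atz("scene",*p,z).round(3),atz("side",*q,z).round(3))
t=[]
for n,cs in(("scene",((193,312),(334,233),(300,282))),("side",((366,338),(312,235),(366,257)))):
    im=cv2.imread(f"pics/{n}0.png");r=[]
    for u,v in cs:
        c=im[v-50:v+50,u-44:u+44];r.append(cv2.resize(c,(264,300),interpolation=cv2.INTER_CUBIC))
    t.append(np.hstack(r))
cv2.imwrite("pics/c1.png",np.vstack(t))
E
```

```text
wide [ 0.443 -0.328  0.045] [ 0.441 -0.331  0.045]
narrow [0.588 0.082 0.045] [0.586 0.076 0.045]
jar [ 0.623 -0.121  0.05 ] [ 0.624 -0.108  0.05 ]
mid [0.517 0.37  0.045] [0.519 0.37  0.045]
```

View pics/c1.png

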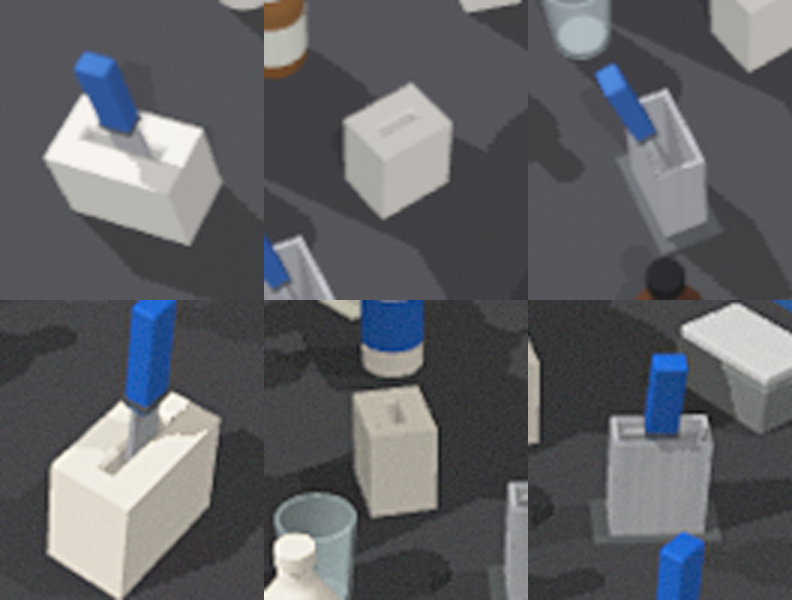

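The composite shows the wide block's slot running through the narrow scraper, the narrow block's slot, and the jar with its scraper leaning towards scene-left. The corner pixels are readable, so I'll fit the poses.

```bash
python3 - <<'E'
from h import *
S=lambda o,pts:[(o[0]+a/3-.33,o[1]+b/3-.33) for a,b in pts]
D={"wide":[("scene",S((149,262),[(45,157),(205,128),(173,187)]),.085),("side",S((322,288),[(52,163),(127,212),(219,117),(172,95)]),.085),("scene",S((149,262),[(190,244)]),0)],
"narrow":[("scene",S((290,183),[(80,123),(145,83),(188,122),(122,160)]),.085),("side",S((268,185),[(90,97),(153,88),(173,127),(97,134)]),.085)],
"jar":[("scene",S((256,232),[(139,90),(177,160)]),.097),("side",S((322,207),[(80,140),(180,140),(84,117),(182,117)]),.097)]}
for k,v in D.items():
    print(k)
    for n,ps,z in v:
        for p in ps: print("  ",n,z,atz(n,*p,z).round(3)[:2])
print("slot n",[atz("scene",*p,.085).round(3)[:2] for p in S((290,183),[(118,134),(153,116)])])
print("slot w",[atz("scene",*p,.085).round(3)[:2] for p in S((149,262),[(80,140),(166,158)])],[atz("side",*p,.085).round(3)[:2] for p in S((322,288),[(105,170),(182,98)])])
# handle tops: scene/side pixels of top-face centre, and lower handle end
q=tri(S((149,262),[(95,62)])[0],S((322,288),[(153,3)])[0]);print("n top",q)
q=tri(S((149,262),[(120,128)])[0],S((322,288),[(145,102)])[0]);print("n low",q)
q=tri(S((256,232),[(80,73)])[0],S((322,207),[(140,61)])[0]);print("w top",q)
q=tri(S((256,232),[(122,137)])[0],S((322,207),[(137,133)])[0]);print("w low",q)
E
```

```text
wide
   scene 0.085 [ 0.401 -0.369]
   scene 0.085 [ 0.488 -0.282]
   scene 0.085 [ 0.502 -0.335]
   side 0.085 [ 0.386 -0.313]
   side 0.085 [ 0.399 -0.372]
   side 0.085 [ 0.502 -0.343]
   side 0.085 [ 0.49  -0.309]
   scene 0 [ 0.503 -0.341]
narrow
   scene 0.085 [0.547 0.056]
   scene 0.085 [0.571 0.129]
   scene 0.085 [0.629 0.109]
   scene 0.085 [0.602 0.039]
   side 0.085 [0.57  0.121]
   side 0.085 [0.626 0.102]
   side 0.085 [0.602 0.037]
   side 0.085 [0.541 0.065]
jar
   scene 0.097 [ 0.592 -0.078]
   scene 0.097 [ 0.657 -0.119]
   side 0.097 [ 0.569 -0.104]
   side 0.097 [ 0.635 -0.149]
   side 0.097 [ 0.591 -0.08 ]
   side 0.097 [ 0.657 -0.126]
slot n [array([0.583, 0.063]), array([0.598, 0.098])]
slot w [array([ 0.413, -0.343]), array([ 0.481, -0.319])] [array([ 0.41 , -0.337]), array([ 0.494, -0.315])]
n top (array([ 0.44914718, -0.32439039,  0.1977193 ]), np.float64(0.0025630043254654925))
n low (array([ 0.44969202, -0.32666034,  0.11420126]), np.float64(0.0012839209670591823))
w top (array([ 0.5878979 , -0.14456843,  0.18818438]), np.float64(0.004709361497948133))
w low (array([ 0.60902865, -0.12623204,  0.10084186]), np.float64(0.00025992615448849947))
```

Fits agree across the two views:

| Item | Centre (x, y) | Yaw | Notes |
|---|---|---|---|
| Wide block | (0.445, -0.327) | ~16° | |
| Narrow block | (0.588, 0.082) | ~70° | |
| Jar | (0.613, -0.114) | ~-34° | |
| Narrow scraper | (0.449, -0.325) | | top at z ≈ 0.198, expected 0.200 |

I'll go above the narrow scraper.

```bash
python3 -m crank '[{"translation":[0,0,0.05],"turn":[0,0,0],"claw":0.06},{"translation":[0.015,-0.047,0.085],"turn":[0,0,-0.14],"claw":0.06},{"translation":[0.03,-0.094,0.085],"turn":[0,0,-0.28],"claw":0.06},{"translation":[0.045,-0.141,0.085],"turn":[0,0,-0.42],"claw":0.06},{"translation":[0.06,-0.188,0.085],"turn":[0,0,-0.56],"claw":0.06},{"translation":[0.075,-0.235,0.085],"turn":[0,0,-0.7],"claw":0.06},{"translation":[0.09,-0.282,0.085],"turn":[0,0,-0.84],"claw":0.06},{"translation":[0.105,-0.329,0.085],"turn":[0,0,-0.98],"claw":0.06},{"translation":[0.12,-0.376,0.085],"turn":[0,0,-1.12],"claw":0.06},{"translation":[0.135,-0.423,0.085],"turn":[0,0,-1.26],"claw":0.06},{"translation":[0.15,-0.47,0.085],"turn":[0,0,-1.4],"claw":0.06},{"translation":[0.165,-0.517,0.085],"turn":[0,0,-1.54],"claw":0.06},{"translation":[0.18,-0.564,0.085],"turn":[0,0,-1.68],"claw":0.06},{"translation":[0.195,-0.611,0.085],"turn":[0,0,-1.82],"claw":0.06},{"translation":[0.21,-0.658,0.085],"turn":[0,0,-1.96],"claw":0.06},{"translation":[0.225,-0.705,0.085],"turn":[0,0,-2.1],"claw":0.06},{"translation":[0.24,-0.752,0.085],"turn":[0,0,-2.24],"claw":0.06},{"translation":[0.252,-0.8,0.085],"turn":[0,0,-2.38],"claw":0.06},{"translation":[0.263,-0.843,0.085],"turn":[0,0,-2.517],"claw":0.06},{"translation":[0.263,-0.843,0.085],"turn":[0,0,-2.517],"claw":0.06}]'
python3 -m crank '[{"translation":[0,0,0],"turn":[0,0,0],"claw":0.06},{"translation":[0,0,0],"turn":[0,0,0],"claw":0.06}]'
python3 - <<'E'
from h import *
s=bot.state();im=bot.camera("wrist");cv2.imwrite("pics/w1.png",im[:,:,::-1])
print(s["t"],s["tcp_pos"],s["orientation"],s["qpos"],wproj(s,s["tcp_pos"]))
c,sn=np.cos(np.radians(16)),np.sin(np.radians(16))
for dx in(-.013,.013):
  for dy in(-.009,.009): print(wproj(s,np.array([.449+c*dx-sn*dy,-.325+sn*dx+c*dy,.2])).round())
for dx in(-.033,.033):print("slot",wproj(s,np.array([.445+c*dx,-.327+sn*dx,.085])).round())
E
```

```text
t: 2.15
tcp_pos: [0.4488, -0.3308, 0.3008]
orientation: [-3.139, 0.002, 0.272]
wrist_force: [0.7, 1.1, -0.5]
width: 0.647
t: 2.35
tcp_pos: [0.4484, -0.3302, 0.3002]
orientation: [-3.138, 0.002, 0.273]
wrist_force: [-0.2, 1.2, -0.0]
width: 0.645
2.35 [ 0.44839576 -0.33017394  0.30016263] [-3.13813248e+00  2.13525995e-03  2.73101153e-01] [-8.34774872e-01  2.33408814e-01  1.37126803e+00 -3.65494307e-04
  1.54096534e+00  4.62935637e-01] [318.11208561 295.72457491]
[325. 253.]
[301. 253.]
[325. 219.]
[300. 219.]
slot [317. 241.]
slot [316. 179.]
```

View pics/w1.png

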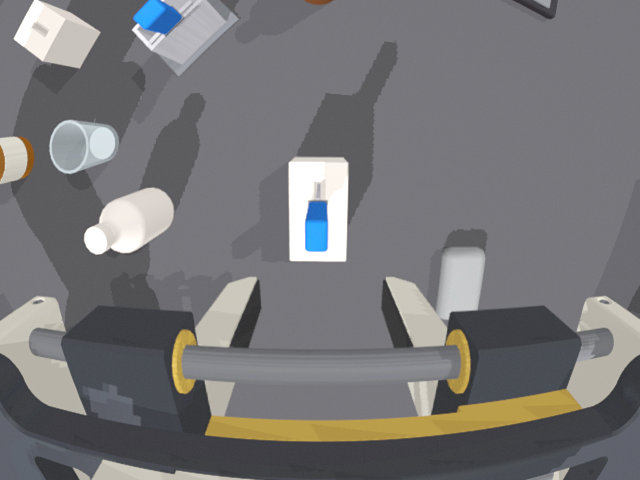

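Wrist view: the wide block is square to the tool (top spans columns 289–348, rows 157–261). The handle top is centred at (316.5, 235.5) and its slot end is visible at (318, 187). The narrow block (58,35) and the jar (185,35) appear at top left.

```bash
python3 - <<'E'
from h import *
s=dict(bot.state())
print("handle",watz(s,316.5,235.5,.2), "block",[watz(s,*p,.085) for p in((289.5,261),(347,261),(290,158),(348,157))])
print("nb", [watz(s,*p,.085)[:2].round(3) for p in((30,3),(100,32),(83,68),(17,41))],"slot",watz(s,40,29,.085))
# white bottle etc from scene/side
for n,p,q in(("white",(229,245),(281,305)),("reagent",(304,350),(434,280)),("pump",(408,205),(311,190)),("amber",(292,190),(236,243)),("beaker",(272,236),(285,270))):print(n,tri(p,q)[0].round(3))
E
```

```text
handle [ 0.45015055 -0.32700536  0.2       ] block [array([ 0.38326351, -0.31346019,  0.085     ]), array([ 0.40020918, -0.37352456,  0.085     ]), array([ 0.49054933, -0.28606418,  0.085     ]), array([ 0.5074647 , -0.34262815,  0.085     ])]
nb [array([0.621, 0.112]), array([ 0.585, -0.029]), array([ 0.54 , -0.017]), array([0.568, 0.117])] slot [0.58519179 0.07531698 0.085     ]
white [ 0.372 -0.111  0.043]
reagent [ 0.715 -0.252  0.047]
pump [0.717 0.277 0.055]
amber [0.396 0.153 0.05 ]
beaker [ 0.446 -0.015  0.042]
```

```bash
python3 -m crank '[{"translation":[0.0015,0.003,-0.04],"turn":[0,0,0],"claw":0.05},{"translation":[0.0015,0.003,-0.08],"turn":[0,0,0],"claw":0.05},{"translation":[0.0015,0.003,-0.11],"turn":[0,0,0],"claw":0.05},{"translation":[0.0015,0.003,-0.13],"turn":[0,0,0],"claw":0.05},{"translation":[0.0015,0.003,-0.14],"turn":[0,0,0],"claw":0.05},{"translation":[0.0015,0.003,-0.14],"turn":[0,0,0],"claw":0.05},{"translation":[0.0015,0.003,-0.14],"turn":[0,0,0],"claw":0.04},{"translation":[0.0015,0.003,-0.14],"turn":[0,0,0],"claw":0.03},{"translation":[0.0015,0.003,-0.14],"turn":[0,0,0],"claw":0.02},{"translation":[0.0015,0.003,-0.14],"turn":[0,0,0],"claw":0},{"translation":[0.0015,0.003,-0.14],"turn":[0,0,0],"claw":0},{"translation":[0.0015,0.003,-0.14],"turn":[0,0,0],"claw":0},{"translation":[0.0015,0.003,-0.14],"turn":[0,0,0],"claw":0},{"translation":[0.0015,0.003,-0.14],"turn":[0,0,0],"claw":0}]'
python3 -m crank '[{"translation":[0,0,0],"turn":[0,0,0],"claw":0},{"translation":[0,0,0.01],"turn":[0,0,0],"claw":0},{"translation":[0,0,0.02],"turn":[0,0,0],"claw":0},{"translation":[0,0,0.02],"turn":[0,0,0],"claw":0}]'
```

```text
t: 3.8
tcp_pos: [0.4502, -0.3268, 0.1612]
orientation: [-3.139, 0.001, 0.274]
wrist_force: [0.1, 0.5, 4.8]
width: 0.193
t: 4.2
tcp_pos: [0.451, -0.3277, 0.1829]
orientation: [3.141, -0.0, 0.274]
wrist_force: [0.0, -0.9, -1.2]
width: 0.192
```

```bash
python3 -m crank '[{"translation":[0,0,0.04],"turn":[0,0,0],"claw":0},{"translation":[0,0,0.08],"turn":[0,0,0],"claw":0},{"translation":[0,0,0.12],"turn":[0,0,0],"claw":0},{"translation":[0,0,0.16],"turn":[0,0,0],"claw":0},{"translation":[0,0,0.2],"turn":[0,0,0],"claw":0},{"translation":[0.01,0.03,0.2],"turn":[0,0,0.08],"claw":0},{"translation":[0.025,0.075,0.2],"turn":[0,0,0.18],"claw":0},{"translation":[0.04,0.12,0.2],"turn":[0,0,0.28],"claw":0},{"translation":[0.055,0.165,0.2],"turn":[0,0,0.38],"claw":0},{"translation":[0.07,0.21,0.2],"turn":[0,0,0.48],"claw":0},{"translation":[0.085,0.255,0.2],"turn":[0,0,0.58],"claw":0},{"translation":[0.1,0.3,0.2],"turn":[0,0,0.68],"claw":0},{"translation":[0.115,0.345,0.2],"turn":[0,0,0.78],"claw":0},{"translation":[0.128,0.385,0.2],"turn":[0,0,0.87],"claw":0},{"translation":[0.136,0.409,0.19],"turn":[0,0,0.93],"claw":0},{"translation":[0.136,0.409,0.17],"turn":[0,0,0.93],"claw":0},{"translation":[0.136,0.409,0.145],"turn":[0,0,0.93],"claw":0},{"translation":[0.136,0.409,0.12],"turn":[0,0,0.93],"claw":0},{"translation":[0.136,0.409,0.12],"turn":[0,0,0.93],"claw":0},{"translation":[0.136,0.409,0.12],"turn":[0,0,0.93],"claw":0}]'
python3 - <<'E'
from h import *
s=bot.state();im=bot.camera("wrist");cv2.imwrite("pics/w2.png",im[:,:,::-1])
T=tool(s);print(s["tcp_pos"],s["orientation"])
for nm,z in(("blade bottom",.151),("handle low",.106)):
  for x in(-.015,.015): print(nm,wproj(s,(T@[x,0,z,1])[:3]).round())
c=im[100:300,200:440];big=cv2.resize(c,(720,600),interpolation=cv2.INTER_CUBIC);cv2.imwrite("pics/w2c.png",big[:,:,::-1])
E
```

```text
t: 6.2
tcp_pos: [0.5869, 0.0813, 0.3032]
orientation: [-3.142, 0.0, 1.204]
wrist_force: [0.2, 0.3, -1.3]
width: 0.196
[0.58692902 0.08126169 0.30323194] [-3.14153778e+00  8.45700520e-05  1.20360862e+00]
blade bottom [320. 238.]
blade bottom [320. 205.]
handle low [320. 254.]
handle low [320. 216.]
```

View pics/w2c.png

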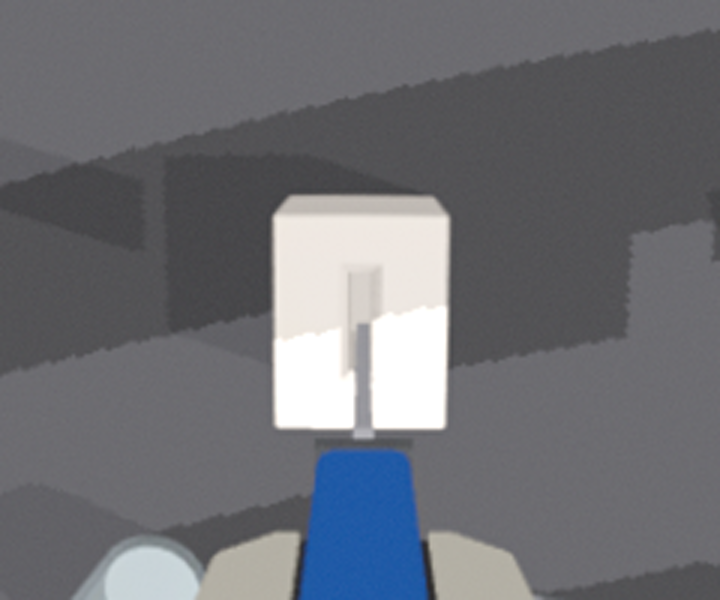

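The view shows the block square to the tool, top corners at crop (273,214), (449,214), (446,430), (275,430). The blade runs down at column ≈364 and the slot's bevelled mouth is centred at column ≈363 with its far end at row 265.

```bash
python3 - <<'E'
from h import *
s=bot.state();T=np.linalg.inv(tool(s));f=lambda x,y,z:(T@np.r_[watz(s,200+x/3-.33,100+y/3-.33,z),1])[:2].round(4)
P=[f(*p,.085) for p in((273,214),(449,214),(446,430),(275,430))];print(P,np.mean(P,0))
print("slot far end",f(363,265,.085),"blade tip far corner",f(364,324,.152),"blade tip z .1522",wproj(s,(tool(s)@[.015,0,.151,1])[:3]))
E
```

```text
[array([ 0.0378, -0.0304]), array([0.0378, 0.0302]), array([-0.0397,  0.0305]), array([-0.0397, -0.031 ])] [-0.00095  -0.000175]
slot far end [0.0199 0.0006] blade tip far corner [0.0122 0.0009] blade tip z .1522 [319.97868296 204.80587731]
```

```bash
python3 -m crank '[{"translation":[0,0.0022,-0.02],"turn":[0,0,0],"claw":0},{"translation":[0,0.0022,-0.04],"turn":[0,0,0],"claw":0},{"translation":[0,0.0022,-0.055],"turn":[0,0,0],"claw":0},{"translation":[0,0.0022,-0.06],"turn":[0,0,0],"claw":0},{"translation":[0,0.0022,-0.065],"turn":[0,0,0],"claw":0},{"translation":[0,0.0022,-0.07],"turn":[0,0,0],"claw":0},{"translation":[0,0.0022,-0.075],"turn":[0,0,0],"claw":0},{"translation":[0,0.0022,-0.08],"turn":[0,0,0],"claw":0}]'
python3 -m crank '[{"translation":[0,0,-0.008],"turn":[0,0,0],"claw":0},{"translation":[0,0,-0.016],"turn":[0,0,0],"claw":0},{"translation":[0,0,-0.024],"turn":[0,0,0],"claw":0},{"translation":[0,0,-0.032],"turn":[0,0,0],"claw":0},{"translation":[0,0,-0.04],"turn":[0,0,0],"claw":0},{"translation":[0,0,-0.048],"turn":[0,0,0],"claw":0},{"translation":[0,0,-0.052],"turn":[0,0,0],"claw":0},{"translation":[0,0,-0.055],"turn":[0,0,0],"claw":0},{"translation":[0,0,-0.057],"turn":[0,0,0],"claw":0},{"translation":[0,0,-0.057],"turn":[0,0,0],"claw":0}]'
```

```text
t: 7.05
tcp_pos: [0.5879, 0.0834, 0.2245]
orientation: [3.138, -0.001, 1.203]
wrist_force: [-0.6, -0.2, -2.0]
width: 0.192
t: 8.05
tcp_pos: [0.5879, 0.0833, 0.1674]
orientation: [3.138, -0.001, 1.203]
wrist_force: [0.8, -0.1, -1.6]
width: 0.192
```

```bash
python3 -m crank '[{"translation":[0,0,-0.0015],"turn":[0,0,0],"claw":0},{"translation":[0,0,-0.003],"turn":[0,0,0],"claw":0},{"translation":[0,0,-0.0045],"turn":[0,0,0],"claw":0},{"translation":[0,0,-0.0055],"turn":[0,0,0],"claw":0},{"translation":[0,0,-0.0055],"turn":[0,0,0],"claw":0}]'
python3 -m crank '[{"translation":[0,0,-0.0007],"turn":[0,0,0],"claw":0},{"translation":[0,0,-0.0014],"turn":[0,0,0],"claw":0},{"translation":[0,0,-0.0014],"turn":[0,0,0],"claw":0}]'
```

```text
t: 8.55
tcp_pos: [0.5877, 0.0834, 0.1617]
orientation: [3.139, -0.001, 1.204]
wrist_force: [-0.1, 0.3, -1.9]
width: 0.188
t: 8.85
tcp_pos: [0.5879, 0.0834, 0.1612]
orientation: [3.138, -0.001, 1.204]
wrist_force: [-1.5, 0.3, 4.6]
width: 0.193
```

Contact: the force changed by about +6 N at TCP z 0.1612, the same height as when it was home before. I'll release and rise.

```bash
python3 -m crank '[{"translation":[0,0,0],"turn":[0,0,0],"claw":0.025},{"translation":[0,0,0],"turn":[0,0,0],"claw":0.035},{"translation":[0,0,0],"turn":[0,0,0],"claw":0.05},{"translation":[0,0,0],"turn":[0,0,0],"claw":0.05},{"translation":[0,0,0.02],"turn":[0,0,0],"claw":0.05},{"translation":[0,0,0.05],"turn":[0,0,0],"claw":0.05},{"translation":[0,0,0.09],"turn":[0,0,0],"claw":0.05},{"translation":[0,0,0.13],"turn":[0,0,0],"claw":0.05},{"translation":[0,0,0.17],"turn":[0,0,0],"claw":0.05},{"translation":[0,-0.04,0.18],"turn":[0,0,-0.14],"claw":0.06},{"translation":[0,-0.08,0.18],"turn":[0,0,-0.28],"claw":0.06},{"translation":[0,-0.11,0.18],"turn":[0,0,-0.42],"claw":0.06},{"translation":[0,-0.14,0.18],"turn":[0,0,-0.56],"claw":0.06},{"translation":[0,-0.16,0.18],"turn":[0,0,-0.7],"claw":0.06},{"translation":[0,-0.18,0.18],"turn":[0,0,-0.84],"claw":0.06},{"translation":[0,-0.2,0.18],"turn":[0,0,-0.98],"claw":0.06},{"translation":[0,-0.215,0.18],"turn":[0,0,-1.12],"claw":0.06},{"translation":[0,-0.225,0.18],"turn":[0,0,-1.26],"claw":0.06},{"translation":[0,-0.225,0.18],"turn":[0,0,-1.4],"claw":0.06},{"translation":[0,-0.225,0.18],"turn":[0,0,-1.54],"claw":0.06}]'
python3 -m crank '[{"translation":[0,0,0],"turn":[0,0,-0.14],"claw":0.06},{"translation":[0,0,0],"turn":[0,0,-0.26],"claw":0.06},{"translation":[0,0,0],"turn":[0,0,-0.26],"claw":0.06}]'
python3 - <<'E'
from h import *
s=bot.state();im=bot.camera("wrist");cv2.imwrite("pics/w3f.png",im[:,:,::-1])
print(s["t"],s["tcp_pos"],s["orientation"])
sc=bot.camera("scene");sd=bot.camera("side")
def cr(i,x,y,w,h,W,H): return cv2.resize(i[y:y+h,x:x+w],(W,H),interpolation=cv2.INTER_CUBIC)
a=cr(im,200,100,240,200,600,500)
b=np.vstack([cr(sc,294,180,80,100,200,250),cr(sd,272,180,80,100,200,250)])
cv2.imwrite("pics/w3.png",np.hstack([a,b])[:,:,::-1])
E
```

```text
t: 10.85
tcp_pos: [0.5879, -0.1422, 0.3408]
orientation: [3.138, -0.001, -0.343]
wrist_force: [-0.9, 0.1, 0.1]
width: 0.645
t: 11.15
tcp_pos: [0.5879, -0.1423, 0.3406]
orientation: [3.138, -0.0, -0.604]
wrist_force: [-0.4, 0.2, -0.2]
width: 0.647
11.15 [ 0.5878754  -0.14227093  0.34061533] [ 3.13794133e+00 -2.90644536e-04 -6.04278075e-01]
```

View pics/w3.png

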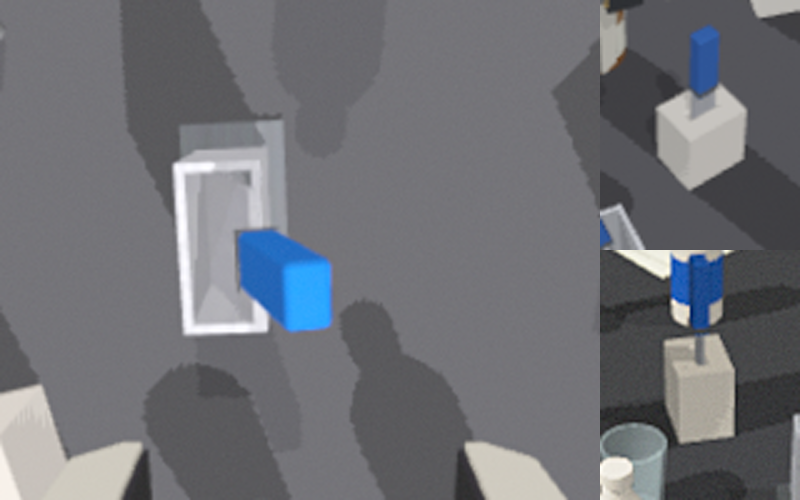

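The narrow scraper stands upright in its own block. In the wrist crop the jar rim's corners are at (174,163), (268,158), (268,332), (184,334). The wide scraper's top face is centred at (308,296), leaning right (tool +y), with its handle foot at about (257,258). I'll compute the tilted grasp.

```bash
python3 - <<'E'
from h import *
s=bot.state();f=lambda x,y,z:watz(s,200+(x+.5)/2.5-.5,100+(y+.5)/2.5-.5,z)
P=[f(*p,.097) for p in((174,163),(268,158),(268,332),(184,334))];P=np.array(P);print(P.round(4));print("jar c",P.mean(0))
d=(P[0]+P[1]-P[2]-P[3])[:2];print("jar yaw",np.degrees(np.arctan2(d[1],d[0])),np.linalg.norm(d)/2)
H=np.array([f(*p,.188) for p in((283,267),(330,262),(330,326),(288,329))]);print(H.round(4),H.mean(0))
d=(H[0]+H[1]-H[2]-H[3])[:2];print("handle yaw",np.degrees(np.arctan2(d[1],d[0])),np.linalg.norm(d)/2)
# model fit: bottom centre (x,y), yaw, tilt -> predicted pixels of top face corners & low-handle corners
from scipy.optimize import least_squares
obs=[((.013,-.009,.19),(330,262)),((.013,.009,.19),(283,267)),((-.013,.009,.19),(288,329)),((-.013,-.009,.19),(330,326)),((.013,.009,.105),(237,230))]
def model(p):
    R=Rn.from_euler("z",p[2]).as_matrix()@Rn.from_euler("x",p[3]).as_matrix();return R,np.array([p[0],p[1],.0055])
def res(p):
    R,o=model(p);return np.r_[np.concatenate([(wproj(s,o+R@np.array(X))-np.array([200+(u+.5)/2.5-.5,100+(v+.5)/2.5-.5])) for X,(u,v) in obs]),(p[3]-.28)*20]
r=least_squares(res,[.613,-.11,-.6,.28]);p=r.x;print(p,np.degrees(p[2:]),r.fun.round(1))
R,o=model(p);print("axis",R[:,2],"grasp@.170",o+R@[0,0,.168])
# tool: z=-axis, x=R[:,0]; TCP = grasp - ... TCP lies 19mm further along z
Tt=np.c_[R[:,0],-R[:,1],-R[:,2]];tcp=o+R@[0,0,.168-.019]
print("tcp target",tcp,"delta",tcp-s["tcp_pos"],"turn",(Rn.from_matrix(Tt)*Rn.from_matrix(tool(s)[:3,:3]).inv()).as_rotvec())
E
```

```text
[[ 0.6558 -0.1222  0.097 ]
 [ 0.6338 -0.1574  0.097 ]
 [ 0.569  -0.1123  0.097 ]
 [ 0.59   -0.0801  0.097 ]]
jar c [ 0.61216597 -0.11798346  0.097     ]
jar yaw -33.73216637675272 0.07845100402586999
[[ 0.6035 -0.1464  0.188 ]
 [ 0.5957 -0.1608  0.188 ]
 [ 0.5767 -0.148   0.188 ]
 [ 0.5842 -0.1352  0.188 ]] [ 0.59004094 -0.14758691  0.188     ]
handle yaw -32.0967153041759 0.022627130577207614
[ 0.61556663 -0.10722914 -0.56048224  0.25503337] [-32.11326712  14.61233566] [ 0.7 -1.7 -0.6 -1.9 -1.3  2.5  1.7  1.6 -0.7 -0.4 -0.5]
axis [-0.13410949 -0.21367892  0.96765488] grasp@.170 [ 0.59303624 -0.1431272   0.16806602]
tcp target [ 0.59558432 -0.1390673   0.14968058] delta [ 0.00772239  0.00309484 -0.19105975] turn [ 0.21656985 -0.14147536  0.03954479]
```

```bash
python3 -m crank '[{"translation":[-0.001,-0.003,-0.02],"turn":[0.08,-0.05,0.01],"claw":0.055},{"translation":[-0.003,-0.01,-0.06],"turn":[0.16,-0.1,0.02],"claw":0.055},{"translation":[-0.005,-0.0165,-0.105],"turn":[0.231,-0.151,0.028],"claw":0.055},{"translation":[-0.005,-0.0165,-0.105],"turn":[0.231,-0.151,0.028],"claw":0.055},{"translation":[-0.002,-0.011,-0.13],"turn":[0.231,-0.151,0.028],"claw":0.055},{"translation":[0.002,-0.005,-0.155],"turn":[0.231,-0.151,0.028],"claw":0.055},{"translation":[0.006,0.001,-0.18],"turn":[0.231,-0.151,0.028],"claw":0.055},{"translation":[0.008,0.004,-0.19],"turn":[0.231,-0.151,0.028],"claw":0.055},{"translation":[0.008,0.004,-0.19],"turn":[0.231,-0.151,0.028],"claw":0.055},{"translation":[0.008,0.004,-0.19],"turn":[0.231,-0.151,0.028],"claw":0.055}]'
python3 - <<'E'
from h import *
s=bot.state();im=bot.camera("wrist");print(s["tcp_pos"],s["orientation"])
cv2.imwrite("pics/w4.png",cv2.resize(im[150:350,180:460],(700,500))[:,:,::-1])
E
```

```text
t: 12.3
tcp_pos: [0.5971, -0.1384, 0.1526]
orientation: [-2.87, -0.001, -0.571]
wrist_force: [-0.1, -0.3, 0.8]
width: 0.592
[ 0.59711724 -0.13841077  0.1526216 ] [-2.86951349e+00 -1.28378345e-03 -5.70592529e-01]
```

View pics/w4.png

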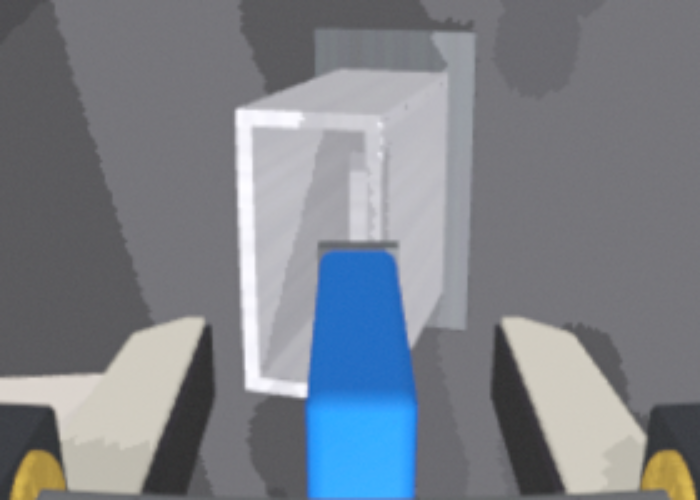

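The handle sits between the fingers, aligned with them (handle centre column 360, gap centre 352). I'll close and lift along the handle axis.

```bash
python3 -m crank '[{"translation":[-0.0006,-0.001,0],"turn":[0,0,0],"claw":0.045},{"translation":[-0.0006,-0.001,0],"turn":[0,0,0],"claw":0.035},{"translation":[-0.0006,-0.001,0],"turn":[0,0,0],"claw":0.027},{"translation":[-0.0006,-0.001,0],"turn":[0,0,0],"claw":0.02},{"translation":[-0.0006,-0.001,0],"turn":[0,0,0],"claw":0},{"translation":[-0.0006,-0.001,0],"turn":[0,0,0],"claw":0},{"translation":[-0.0006,-0.001,0],"turn":[0,0,0],"claw":0},{"translation":[-0.0006,-0.001,0],"turn":[0,0,0],"claw":0},{"translation":[-0.0006,-0.001,0],"turn":[0,0,0],"claw":0}]'
python3 -m crank '[{"translation":[-0.0015,-0.0023,0.0096],"turn":[0,0,0],"claw":0},{"translation":[-0.003,-0.0045,0.0193],"turn":[0,0,0],"claw":0},{"translation":[-0.0044,-0.0068,0.029],"turn":[0,0,0],"claw":0},{"translation":[-0.0044,-0.0068,0.029],"turn":[0,0,0],"claw":0}]'
```

```text
t: 13.25
tcp_pos: [0.5966, -0.1396, 0.1529]
orientation: [-2.869, -0.002, -0.571]
wrist_force: [0.4, 0.1, 1.2]
width: 0.191
t: 13.65
tcp_pos: [0.593, -0.1477, 0.1841]
orientation: [-2.87, -0.006, -0.572]
wrist_force: [-0.5, -0.4, -0.3]
width: 0.19
```

```bash
python3 -m crank '[{"translation":[-0.0045,-0.007,0.03],"turn":[0,0,0],"claw":0},{"translation":[-0.009,-0.014,0.06],"turn":[0,0,0],"claw":0},{"translation":[-0.0135,-0.021,0.09],"turn":[0,0,0],"claw":0},{"translation":[-0.015,-0.023,0.13],"turn":[0,0,0],"claw":0},{"translation":[-0.015,-0.023,0.165],"turn":[-0.08,0.05,0],"claw":0},{"translation":[-0.015,-0.023,0.195],"turn":[-0.16,0.1,0],"claw":0},{"translation":[-0.015,-0.023,0.195],"turn":[-0.228,0.147,0],"claw":0},{"translation":[-0.015,-0.023,0.195],"turn":[-0.228,0.147,0],"claw":0}]'
python3 -m crank '[{"translation":[-0.026,-0.031,0],"turn":[0,0,0.14],"claw":0},{"translation":[-0.052,-0.062,0],"turn":[0,0,0.28],"claw":0},{"translation":[-0.078,-0.093,0],"turn":[0,0,0.42],"claw":0},{"translation":[-0.104,-0.124,0],"turn":[0,0,0.56],"claw":0},{"translation":[-0.125,-0.148,0],"turn":[0,0,0.7],"claw":0},{"translation":[-0.133,-0.158,-0.03],"turn":[0,0,0.843],"claw":0},{"translation":[-0.133,-0.158,-0.06],"turn":[0,0,0.843],"claw":0},{"translation":[-0.133,-0.158,-0.075],"turn":[0,0,0.843],"claw":0},{"translation":[-0.133,-0.158,-0.075],"turn":[0,0,0.843],"claw":0},{"translation":[-0.133,-0.158,-0.075],"turn":[0,0,0.843],"claw":0}]'
python3 - <<'E'
from h import *
s=bot.state();im=bot.camera("wrist");print(s["tcp_pos"],s["orientation"])
c=im[100:300,200:440];cv2.imwrite("pics/w5.png",cv2.resize(c,(720,600),interpolation=cv2.INTER_CUBIC)[:,:,::-1])
T=tool(s)
for x in(-.03,.03):print((3*(wproj(s,(T@[x,0,.153,1])[:3])-[200,100])).round())
E
```

```text
t: 14.45
tcp_pos: [0.5791, -0.1691, 0.3804]
orientation: [-3.142, -0.008, -0.567]
wrist_force: [0.3, 0.1, -3.4]
width: 0.19
t: 15.45
tcp_pos: [0.4456, -0.3273, 0.305]
orientation: [-3.14, -0.008, 0.275]
wrist_force: [-0.4, -0.3, -1.0]
width: 0.186
[ 0.44557181 -0.32727873  0.30503631] [-3.13992728 -0.00833254  0.27513878]
[358. 464.]
[358. 265.]
```

View pics/w5.png

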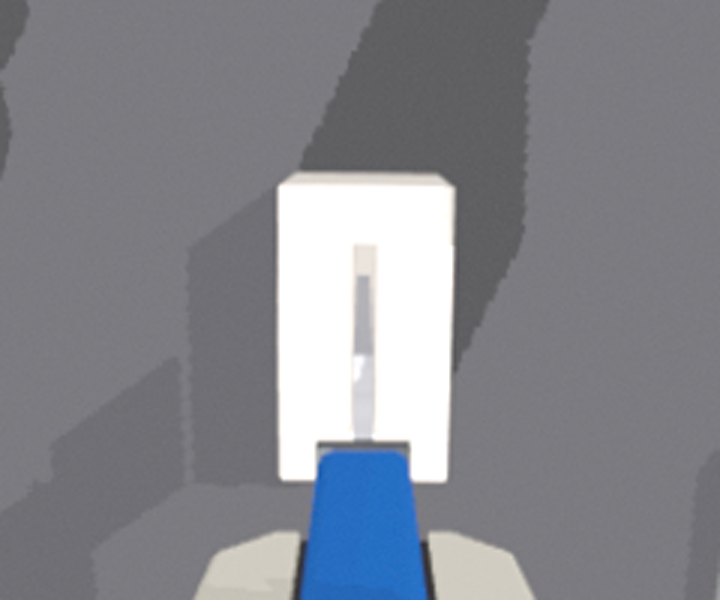

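The view shows block top corners at crop (278,184), (455,184), (448,481), (280,481). The slot's far end is at (364,244), and the blade, inside the slot's column band, has its far bottom corner at about (363,277).

```bash
python3 - <<'E'
from h import *
s=bot.state();Ti=np.linalg.inv(tool(s));f=lambda x,y,z:(Ti@np.r_[watz(s,200+x/3-.33,100+y/3-.33,z),1])[:2].round(4)
P=np.array([f(*p,.085) for p in((278,184),(455,184),(448,481),(280,481))]);print(P,P.mean(0))
d=(P[0]+P[1]-P[2]-P[3]);print("yaw err deg",np.degrees(np.arctan2(d[1],d[0])))
print("slot far",f(364.5,244,.085),"blade far",f(363,277,.152),"handle foot mid far face",f(363.5,447,.198),"narrow equiv?")
print(tool(s)[:2,:2])
E
```

```text
[[ 0.0491 -0.0281]
 [ 0.0491  0.0329]
 [-0.0586  0.0323]
 [-0.0585 -0.0292]] [-0.004725  0.001975]
yaw err deg 0.4523957316159254
slot far [0.028  0.0017] blade far [0.0267 0.0012] handle foot mid far face [-0.01    0.0013] narrow equiv?
[[ 0.96223608  0.27207772]
 [ 0.272068   -0.96227527]]
```

```bash
python3 -m crank '[{"translation":[-0.0012,-0.001,-0.02],"turn":[0,0.004,-0.006],"claw":0},{"translation":[-0.0012,-0.001,-0.04],"turn":[0,0.004,-0.006],"claw":0},{"translation":[-0.0012,-0.001,-0.055],"turn":[0,0.004,-0.006],"claw":0},{"translation":[-0.0012,-0.001,-0.06],"turn":[0,0.004,-0.006],"claw":0},{"translation":[-0.0012,-0.001,-0.065],"turn":[0,0.004,-0.006],"claw":0},{"translation":[-0.0012,-0.001,-0.07],"turn":[0,0.004,-0.006],"claw":0},{"translation":[-0.0012,-0.001,-0.075],"turn":[0,0.004,-0.006],"claw":0},{"translation":[-0.0012,-0.001,-0.08],"turn":[0,0.004,-0.006],"claw":0}]'
python3 -m crank '[{"translation":[0,0,-0.005],"turn":[0,0,0],"claw":0},{"translation":[0,0,-0.01],"turn":[0,0,0],"claw":0},{"translation":[0,0,-0.015],"turn":[0,0,0],"claw":0},{"translation":[0,0,-0.02],"turn":[0,0,0],"claw":0}]'
```

```text
t: 16.3
tcp_pos: [0.4451, -0.3287, 0.2261]
orientation: [3.142, -0.006, 0.27]
wrist_force: [0.0, 0.4, -1.6]
width: 0.192
t: 16.7
tcp_pos: [0.4451, -0.3287, 0.2057]
orientation: [-3.142, -0.006, 0.27]
wrist_force: [-0.0, 0.2, -1.5]
width: 0.193
```

Free so far, so the blade is in the slot. I'll continue.

```bash
python3 -m crank '[{"translation":[0,0,-0.008],"turn":[0,0,0],"claw":0},{"translation":[0,0,-0.016],"turn":[0,0,0],"claw":0},{"translation":[0,0,-0.024],"turn":[0,0,0],"claw":0},{"translation":[0,0,-0.031],"turn":[0,0,0],"claw":0},{"translation":[0,0,-0.035],"turn":[0,0,0],"claw":0},{"translation":[0,0,-0.037],"turn":[0,0,0],"claw":0},{"translation":[0,0,-0.037],"turn":[0,0,0],"claw":0}]'
python3 -m crank '[{"translation":[0,0,-0.0015],"turn":[0,0,0],"claw":0},{"translation":[0,0,-0.003],"turn":[0,0,0],"claw":0},{"translation":[0,0,-0.004],"turn":[0,0,0],"claw":0},{"translation":[0,0,-0.004],"turn":[0,0,0],"claw":0}]'
```

```text
t: 17.4
tcp_pos: [0.445, -0.3287, 0.1685]
orientation: [-3.141, -0.005, 0.27]
wrist_force: [0.0, 0.1, -0.8]
width: 0.189
t: 17.8
tcp_pos: [0.445, -0.3286, 0.1644]
orientation: [-3.141, -0.005, 0.27]
wrist_force: [1.2, -0.4, -2.3]
width: 0.192
```

```bash
python3 -m crank '[{"translation":[0,0,-0.0008],"turn":[0,0,0],"claw":0},{"translation":[0,0,-0.0015],"turn":[0,0,0],"claw":0},{"translation":[0,0,-0.0015],"turn":[0,0,0],"claw":0}]'
python3 -m crank '[{"translation":[0,0,-0.0005],"turn":[0,0,0],"claw":0},{"translation":[0,0,-0.001],"turn":[0,0,0],"claw":0},{"translation":[0,0,-0.001],"turn":[0,0,0],"claw":0}]'
```

```text
t: 18.1
tcp_pos: [0.4453, -0.3287, 0.1642]
orientation: [3.141, -0.006, 0.27]
wrist_force: [-0.4, 3.1, 6.9]
width: 0.19
t: 18.4
tcp_pos: [0.4455, -0.3289, 0.1642]
orientation: [3.14, -0.007, 0.27]
wrist_force: [-1.4, 0.8, 6.3]
width: 0.192
```

Contact of about 8 N at TCP z 0.164 against an expected ~0.163, so the blade is on the slot floor. I'll release, rise and check.

```bash
python3 -m crank '[{"translation":[0,0,0.0005],"turn":[0,0,0],"claw":0.022},{"translation":[0,0,0.0005],"turn":[0,0,0],"claw":0.03},{"translation":[0,0,0.0005],"turn":[0,0,0],"claw":0.05},{"translation":[0,0,0.0005],"turn":[0,0,0],"claw":0.05},{"translation":[0,0,0.02],"turn":[0,0,0],"claw":0.05},{"translation":[0,0,0.05],"turn":[0,0,0],"claw":0.05},{"translation":[0,0,0.09],"turn":[0,0,0],"claw":0.05},{"translation":[0,0,0.13],"turn":[0,0,0],"claw":0.05},{"translation":[-0.02,0.02,0.16],"turn":[0,0,0],"claw":0.05},{"translation":[-0.05,0.05,0.17],"turn":[0,0,0],"claw":0.05},{"translation":[-0.08,0.08,0.17],"turn":[0,0,0],"claw":0.05},{"translation":[-0.09,0.09,0.17],"turn":[0,0,0],"claw":0.05},{"translation":[-0.09,0.09,0.17],"turn":[0,0,0],"claw":0.05}]'
python3 - <<'E'
from h import *
sc=bot.camera("scene");sd=bot.camera("side")
def cr(i,x,y,w,h,W,H): return cv2.resize(i[y:y+h,x:x+w],(W,H),interpolation=cv2.INTER_CUBIC)
a=np.hstack([cr(sc,80,80,360,300,432,360),cr(sd,150,120,307,300,368,360)])
b=np.hstack([cr(sc,150,262,88,100,200,227),cr(sd,322,285,88,100,200,227),cr(sc,294,180,88,100,200,227),cr(sd,272,180,88,100,200,227)])
cv2.imwrite("pics/f.png",np.vstack([a,b])[:,:,::-1])
E
```

```text
t: 19.7
tcp_pos: [0.3547, -0.2378, 0.3348]
orientation: [3.139, -0.007, 0.27]
wrist_force: [0.8, -0.4, 0.3]
width: 0.541
```

View pics/f.png

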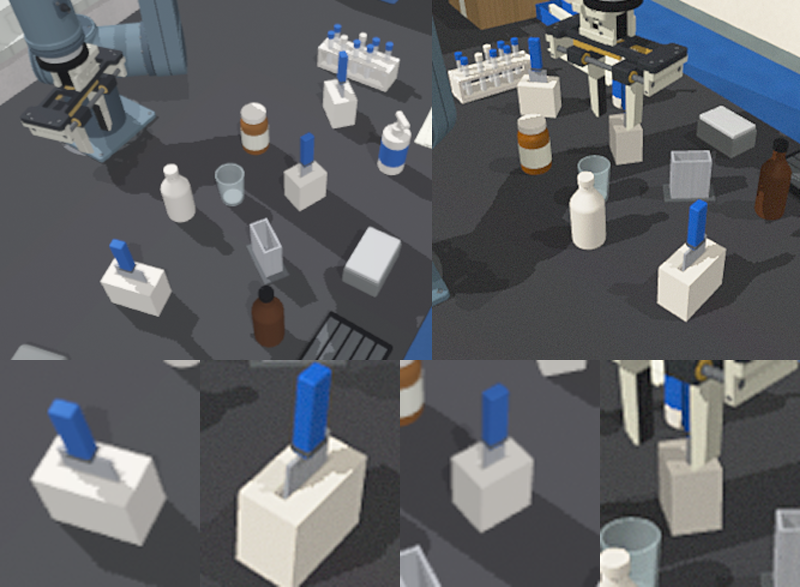

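The jar is empty, both blocks hold their scrapers and nothing else has moved. A quick check of height and tilt by triangulation:

```bash
python3 - <<'E'
from h import *
k=200/88
S=lambda o,u,v:(o[0]+u/k,o[1]+v/k)
a=tri(S((150,262),62,45),S((322,285),117,8));b=tri(S((150,262),84,99),S((322,285),106,92));print(a,b)
s=bot.state();print(s["t"],s["wrist_force"],s["width"])
bot.hand_in()
E
```

```text
(array([ 0.44639226, -0.32906257,  0.20289473]), np.float64(0.003179248981064575)) (array([ 0.44493867, -0.32910858,  0.10840704]), np.float64(0.0017643274995315663))
19.8 [-0.25722054  0.14401359 -1.0682259 ] 0.5370036125783928
the job is handed in; nothing more can be done
```

Both scrapers are in their own blocks, and I handed the job in at 19.8 s of the 72 s allowed. The narrow scraper went into the short-slot block first. The wide one was then lifted out of the jar along its lean, straightened and lowered into the long-slot block.

**Contact:** Each scraper met the slot floor gently, with the wrist force changing by about 6–9 N, before I let go. The narrow one stopped at the gripper height it had when gripped, standing in the wide block. The wide one stopped about 1 mm above the height I had estimated.

**Wide scraper:** Triangulated after release, its top is at z ≈ 0.203 m against 0.200 m expected. Its axis is about 1° from vertical and centred on the block. The 3 mm height difference is about the size of the mismatch between the two camera views (3 mm).

**Narrow scraper:** I confirmed it upright and home by eye, from both fixed cameras after its release. In the last side view the gripper partly hid it, so that final check rests on the scene camera alone.

**Everything else:** In the final pictures the jar is empty. The middle scraper and the other items in view stand where they were. The mouse was only partly in the frame.

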